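Lay out the slide-staining station

ROBOT

A 7-joint arm with a two-finger parallel gripper is mounted at the origin on the work surface. World frame = base frame: x ahead of the robot, y to its left, z up, the work surface at z = 0. Lengths are in m, angles in rad, forces in N, time in s.
With the tool pointing down it reaches from about 0.375 to 0.925 m from the base axis. Payload 3.1 kg.
Tool frame: the origin (TCP) lies at the very end of the fingers, on their centre line; the grasp point (between the pads) lies 19 mm behind it (arm.grip_depth is the z of the grasp point in the tool frame, in m); z points along the fingers, y is the line along which they close (so a half turn about z gives the same grasp; the last joint's range is limited). The gripper opens to 85 mm and grips with 20 to 120 N. Pads are 22 mm wide; open, the fingers measure 114 mm over their backs; the gripper's body (76 mm by 85 mm) begins 54 mm behind the grasp point. The pads swing forward as they close: fully open they stand 13 mm farther back than shut.
Start: joints at [1.012, 0.383, 0.044, 1.598, -0.018, 1.161, -0.05], TCP at [0.289, -0.582, 0.231] pointing down, gripper open.
Joint ranges: [-2.61, 2.61], [-0.41, 2.15], [-1.48, 1.57], [0, 2.5], [-1.57, 4.71], [0.05, 1.97], [-2.85, 2.85]. Speed limits (rad/s): [2.79, 2.79, 3.14, 3.14, 3.14, 3.14, 3.14].

INTERFACE

Orientations are given as [roll, pitch, yaw] about the fixed x, y, z axes, in that order (R = Rz(yaw) Ry(pitch) Rx(roll)).
In Python, from plant import arm gives the robot as it stands.
- The arm moves only by the tool apply_moves, never from a script. Its argument "motion" is a list of rows, each a list of 3 entries, a list of its own where there are three numbers: the opening, from 0 (shut) to 1 (fully open), then the shift along the tool's x, y, z in m, then the turn about the tool's z in degrees. In form: [[fingers, [tx, ty, tz], spin], ...]. A call has exactly 5 rows; each row shifts and turns the commanded pose from where the row before left it, along the tool's axes as they then stand; what a row does not reach is not made up. A row lasts 1/10 s, in which the tool goes at most 50 mm and 8.59 degrees, less where a joint would pass 70% of its speed; a pose out of reach is approached as far as the arm can. A call with a gripper value outside its range is refused whole. The fingers move at their own pace and stop on an object; the grip force is fixed at half the most. Time passes only in rows, so rows that do not move let the fingers close, or fill a call up. It gives the time, the measured TCP pose, the force, the opening and the grip force at its end, in the units of the state.
- arm.observe(): the state, without advancing time (a new reading comes with each control period).
- arm.capture(name): name is "scene" or "top" or "wrist"; returns a dict with "pixels" (420x560x3 uint8, blue, green, red), "fx", "fy", "cx", "cy" (pixels), "xyz" and "rotation" of the camera in the world; the wrist camera has in their place "tool_from_camera" (4x4, takes a point from camera to tool coordinates, whose origin is the TCP and whose axes are the flange's). Camera axes: x right, y down, z forward; pixel columns grow to the right and rows downward; lengths in m; the calibration is good to about 2 mm. A picture is of the moment at which its call begins: read the wrist's pose just before it. There is no depth.
- arm.hand_in(): hands the job in; it is judged then, once.
Trained networks look in a picture, given as the dict that the camera call returned (one of the last four; its "shot" number tells which), for a name from the list of things; names that differ only in an ending like _2 or _b are one class to them, and where a whole thing is asked for, a point or a joint stands for the part that bears it (a point fixed in the world has none). Each returns a list of dicts, best first, with "conf" (0 to 1); they miss things now and then, are a little off and sometimes report something else, mostly with a low value. They report only what shows in the picture. A call takes as long as a camera call. They do not tell look-alikes from the thing itself.
- arm.find_in(picture, label): "rect" ([left, top, width, height] in pixels, round what is visible of it).
The state is a dict: "time": time; "qpos": joint angles; "qd": joint speeds; "joint_torque": joint torques, N m; "ee_pos": TCP position; "ee_rot": TCP orientation; "ft_force": force on the tool from outside, world axes, zero at the start; "torque": the same for the moment, N m; "width": finger opening in m; "grip_force": force on a finger pad.
Only numpy, scipy, OpenCV 4.12 (cv2) and the standard library are available. Lean on these libraries where they do the work, as an engineer would, in place of code of your own. Each camera call takes 0.05 s, during which the arm holds its last target. There are 200 camera calls.

TASK

Lay out the staining station on the dark bench mat: stand the lidded staining jar on the row midway between the steel staining pan and the white drying rack, and the dropper bottle directly behind the jar (on the side away from the robot) with about 3 cm between them. Lay the slide box in the same row on the other side of the pan, away from the rack, its short end facing the pan with about 3 cm between, and put the timer flat on the middle of the slide box, its long side along the box's. Carry jar and bottle upright, set everything down rather than dropping it, and leave the beaker, the pipette-tip box and the wash bottle where they are.

Things in the scene. Friction and masses are not known exactly. Their poses are not given: they have to be found in the camera images.
- mat: fixed dark rubber bench mat, 250 x 720 mm, under 1 mm thick (it offers no height: things on it stand at bench height, z = 0). Origin at its centre, which is exactly midway between the pan and the rack. Its x axis points away from the robot ('behind'), turned by at most 0.13 rad; its y axis runs along the row of pan and rack. Which of the two is on the left (+y) varies.
- pan: fixed open steel staining pan with bars and three glass slides lying on top, 90 mm (x) by 100 mm (y, along the row), 27 mm high; origin at the centre of its underside, on the mat's long centre line 150 mm from the mat's centre; axes parallel to the mat's
- rack: fixed white plastic drying rack with a row of eight upright glass slides, 80 mm (x) by 100 mm (y, along the row), 40 mm high; origin at the centre of its underside, on the mat's long centre line 150 mm from the mat's centre on the side opposite the pan; axes parallel to the mat's
- jar: loose round glass staining jar with purple stain and a wide white lid, 62 mm high; glass 56 to 58 mm in diameter up to 44 mm, above it the lid of 60 mm diameter; 0.13 to 0.25 kg; origin at the centre of its underside, z up. Starts upright on the bench, on the robot's side of the pan and rack, at or before the mat's near edge
- bottle: loose small amber dropper bottle, glass body 36 mm in diameter and 56 mm high, then a black collar 22 mm in diameter up to 72 mm and a rubber bulb 16 mm in diameter up to 94 mm; 0.06 to 0.11 kg; origin at the centre of its underside, z up. Starts upright on the bench, on the robot's side of the pan and rack, at or before the mat's near edge
- box: loose closed blue plastic slide box, 85 mm long (x) by 55 mm wide (y) by 32 mm high, flat top; 0.12 to 0.22 kg; origin at the centre of its underside, z up. Starts flat on the bench on the robot's side of the pan and rack, at or before the mat's near edge, its long side within 0.4 rad of pointing away from the robot. Grip it across the 55 mm
- timer: loose white lab timer with a dark display and three buttons on top, 60 mm long (x) by 45 mm wide (y) by 22 mm high; 0.05 to 0.1 kg; origin at the centre of its underside, z up. Starts flat on the bench on the robot's side of the pan and rack, at or before the mat's near edge, its long side within 0.4 rad of pointing away from the robot. Grip it across the 45 mm
- beaker: bystander: loose empty glass beaker, 68 mm in diameter, 70 mm high, at the mat's far edge, left of the middle; origin at the centre of its underside
- tipbox: bystander: loose grey pipette-tip box with yellow tips, 120 x 80 x 47 mm, to the left of the work; origin at the centre of its underside
- washbottle: bystander: loose white wash bottle, 60 mm in diameter, 165 mm high, to the right of the work; origin at the centre of its underside
Things that resemble listed ones, but are neither listed nor needed, are in the scene too. Of the things like the box, leave any that is purple or red; of the rest the smaller one is meant.

How it is judged:
At the end, for the whole second after the job is handed in: At rest, upright: jar within 15 mm of midway pan-rack; bottle behind it (gap 14-46 mm, 22 mm sideways of the middle); box on the far side of the pan from the rack (gap 15-45 mm, within 15 mm of the row line, 0.2 rad); timer on the box within 12 mm of its centre, 0.25 rad (horizontal distance between jar and mat below 0.015 m and height (world z) of each of jar, bottle, box below 0.004 m and angle between each of jar, bottle, box, timer's own z axis and vertical below 0.1 rad and horizontal distance between bottle and jar between 0.062 and 0.094 m and y of bottle in the frame of mat between -0.022 and 0.022 m and x of bottle in the frame of mat above 0.05 m and x of box in the frame of pan between -0.015 and 0.015 m and (y of box in the frame of pan between 0.1075 and 0.1375 m or y of box in the frame of pan between -0.1375 and -0.1075 m) and horizontal distance between box and rack above 0.35 m and angle between the x axis of box and the y axis of pan, either way round below 0.2 rad and horizontal distance between timer and box below 0.012 m and z of timer in the frame of box between 0.028 and 0.037 m and angle between the x axis of timer and the x axis of box, either way round below 0.25 rad and linear speed of each of jar, bottle, box, timer below 0.02 m/s); the robot touches nothing.
It fails at once if the beaker, tip box or wash bottle is moved more than 20 mm (distance of any of beaker, tipbox, washbottle from where it was at the start of the episode above 0.02 m).
It fails at once if the jar or dropper bottle is tipped by more than 34 degrees (angle between any of jar, bottle's own z axis and vertical above 0.6 rad).
It fails at once if a thing is dropped (falls free of the fingers faster than 0.7 m/s, about 25 mm) ((contact force between the fingers and jar below 0.05 N and linear speed of jar above 0.7 m/s) or (contact force between the fingers and bottle below 0.05 N and linear speed of bottle above 0.7 m/s) or (contact force between the fingers and box below 0.05 N and linear speed of box above 0.7 m/s) or (contact force between the fingers and timer below 0.05 N and linear speed of timer above 0.7 m/s)).
It also fails if it takes over 120 s, if anything falls off the work surface, if the arm or the gripper's body presses on something with over 40 N, if the wrist force passes 120 N, or if a joint passes its speed limit or range.

## Working session

There is one attempt and no reset: what is moved stays moved. The work goes in short steps, Python scripts to look and compute and a tool call to move; the robot and the scene stay as the last step left them, time stands still between calls to the robot, and variables do not carry over. Pictures are saved under pics/ and viewed, at most 14 in all, crops included, and the job is handed in when it is done.

Besides the shell and the picture viewer there is one more tool, called after "Request:" as name(argument=value, ...), one argument or row to a line, values as JSON. apply_moves: Moves the arm, as the interface text tells. Its arguments: {"type":"object","properties":{"motion":{"type":"array"}},"required":["motion"]}

```bash
mkdir -p pics
cat > h.py <<'E'
import numpy as np, cv2
from plant import arm
def ray(c,u,v):
    R=np.array(c["rotation"]); R=R if R.shape==(3,3) else cv2.Rodrigues(R)[0]
    return np.array(c["xyz"]),R@np.array([(u-c["cx"])/c["fx"],(v-c["cy"])/c["fy"],1])
def at(c,u,v,z):
    o,d=ray(c,u,v); return (o+d*(z-o[2])/d[2])[:2]
def proj(c,p):
    R=np.array(c["rotation"]); q=R.T@(np.array(p)-c["xyz"]); return q[:2]/q[2]*[c["fx"],c["fy"]]+[c["cx"],c["cy"]]
E
python3 - <<'E'
from h import *
print(arm.observe())
for n in("top","scene"):
    c=arm.capture(n); cv2.imwrite(f"pics/{n}0.png",c["pixels"])
    print(n,{k:v for k,v in c.items() if k!="pixels"})
    for l in "mat pan rack jar bottle box timer beaker tipbox washbottle".split():
        print(l,[(r["conf"],r["rect"]) for r in arm.find_in(c,l)])
E
```

```text
{'time': 0.0, 'qpos': array([ 1.01219245,  0.38387156,  0.04388056,  1.5996146 , -0.01789398,
        1.1611732 , -0.04987381]), 'qd': array([-0.00086807,  0.00149193,  0.00046398,  0.00024059, -0.0009514 ,
        0.00099685,  0.00049586]), 'joint_torque': array([ 2.55366549e-04, -4.33463752e+01,  1.02474175e+00, -2.49511403e+01,
        1.04436313e-02,  1.12929119e-02,  5.01780846e-06]), 'ee_pos': array([ 0.28857509, -0.58136255,  0.22984545]), 'ee_rot': array([-3.13892436e+00,  1.68165102e-04,  4.60868553e-01]), 'ft_force': array([ 0.48114405, -0.96341737, -0.63257519]), 'torque': array([0.01022953, 0.01060263, 0.05174346]), 'grip_force': 0.0, 'width': 0.08538035259454695}
top {'fx': 535.5288610096977, 'fy': 535.5288610096977, 'cx': 279.29774129036946, 'cy': 213.08254969794456, 'xyz': array([0.30540544, 0.01966406, 1.57135857]), 'rotation': array([-3.00602602, -0.01477651, -1.59051157]), 'shot': 1}
mat [(0.66, [155.9, 152.9, 242.2, 81.9])]
pan [(0.76, [309.2, 175.8, 35.8, 32.9])]
rack [(0.8, [208.1, 178.0, 33.3, 30.0])]
jar [(0.64, [362.5, 229.2, 28.2, 23.3])]
bottle [(0.54, [180.
[... 525 characters left out ...]
5409]), 'shot': 2}
mat [(0.77, [131.8, 160.9, 280.4, 195.7])]
pan [(0.71, [188.4, 187.7, 53.4, 40.1])]
rack [(0.72, [282.2, 240.3, 51.8, 47.5])]
jar [(0.73, [297.8, 191.4, 34.2, 35.8]), (0.63, [206.1, 140.8, 21.6, 25.2])]
bottle [(0.71, [373.2, 224.8, 17.3, 30.0]), (0.7, [282.6, 239.0, 52.7, 48.3]), (0.21, [131.8, 158.6, 278.7, 197.2])]
box [(0.91, [423.7, 227.2, 58.3, 42.6]), (0.87, [352.6, 268.6, 42.7, 27.2]), (0.63, [297.5, 192.9, 37.2, 36.3]), (0.56, [351.8, 181.0, 43.7, 43.9])]
timer [(0.86, [250.6, 179.9, 22.9, 19.4])]
beaker [(0.91, [263.4, 291.1, 33.9, 41.0])]
tipbox [(0.6, [424.1, 291.2, 49.9, 67.8])]
washbottle [(0.68, [190.1, 190.0, 51.3, 38.9]), (0.6, [132.1, 114.9, 26.4, 50.9])]
```

```bash
cat > h.py <<'E'
import numpy as np, cv2
from scipy.spatial.transform import Rotation as Ro
from plant import arm
def ray(c,u,v):
    return np.array(c["xyz"]),Ro.from_euler("xyz",c["rotation"]).as_matrix()@np.array([(u-c["cx"])/c["fx"],(v-c["cy"])/c["fy"],1])
def at(c,u,v,z):
    o,d=ray(c,u,v); return (o+d*(z-o[2])/d[2])[:2]
def proj(c,p):
    q=Ro.from_euler("xyz",c["rotation"]).as_matrix().T@(np.array(p)-c["xyz"]); return q[:2]/q[2]*[c["fx"],c["fy"]]+[c["cx"],c["cy"]]
E
python3 - <<'E'
import cv2
a=cv2.imread("pics/top0.png")[110:310,80:480]
cv2.imwrite("pics/topz.png",cv2.resize(a,None,fx=2,fy=2,interpolation=cv2.INTER_CUBIC))
a=cv2.imread("pics/scene0.png")[90:390,120:520]
cv2.imwrite("pics/scenez.png",cv2.resize(a,None,fx=2,fy=2,interpolation=cv2.INTER_CUBIC))
E
```

```text
(no output)
```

View pics/topz.png

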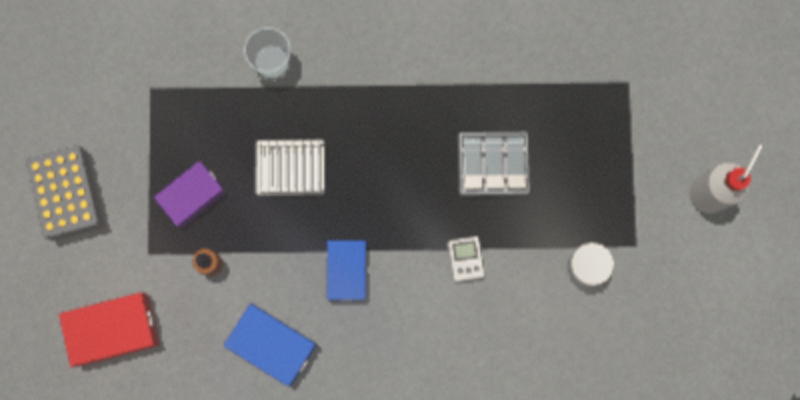

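View pics/scenez.png

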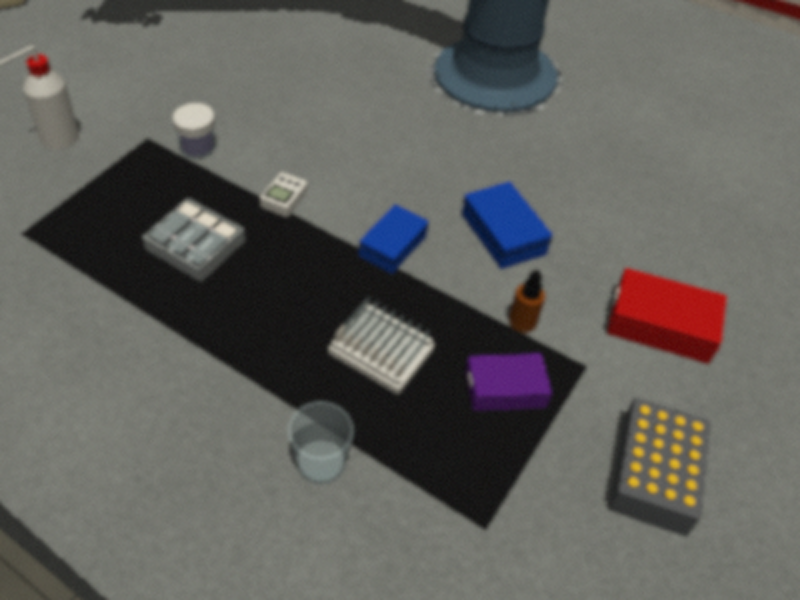

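```bash
cat >> h.py <<'E'
from scipy.optimize import least_squares
def cuboid(l,w,z0,z1): return np.array([[a*l/2,b*w/2,z] for a in(-1,1) for b in(-1,1) for z in(z0,z1)])
def cyl(*dz):
    t=np.arange(0,2*np.pi,.1); return np.concatenate([np.c_[d/2*np.cos(t),d/2*np.sin(t),0*t+z] for d,z in dz])
def hull(c,P,x,y,a):
    q=P.copy(); q[:,:2]=P[:,:2]@np.array([[np.cos(a),np.sin(a)],[-np.sin(a),np.cos(a)]])+[x,y]
    return cv2.convexHull(np.array([proj(c,p) for p in q],np.float32))
def mom(poly):
    m=cv2.moments(poly); return np.array([m["m10"]/m["m00"],m["m01"]/m["m00"]]),0.5*np.arctan2(2*m["mu11"],m["mu20"]-m["mu02"]),m["m00"]
def blob(mask,near):
    cs,_=cv2.findContours(mask.astype(np.uint8),cv2.RETR_EXTERNAL,cv2.CHAIN_APPROX_NONE)
    cs=[k for k in cs if cv2.contourArea(k)>15]
    return cv2.convexHull(min(cs,key=lambda k:np.hypot(*(mom(k)[0]-near))))
def fit(c,P,mask,near,x0,angle=True):
    b=blob(mask,np.array(near)); mb,ab,Ab=mom(b)
    def f(p):
        m,a,_=mom(hull(c,P,*p[:2],p[2] if angle else 0)); r=list(m-mb)
        return r+([10*np.sin(a-ab)] if angle else [])
    s=least_squares(f,x0 if angle else x0[:2],diff_step=1e-3); 
    return s.x, "area model/mask %.0f %.0f cost %.3f"%(mom(hull(c,P,*s.x[:2],s.x[2] if angle else 0))[2],Ab,s.cost)
E
python3 - <<'E'
from h import *
c=arm.capture("top"); px=c["pixels"]; hsv=cv2.cvtColor(px,cv2.COLOR_BGR2HSV); H,S,V=[hsv[...,i] for i in range(3)]
full=lambda u,v:(80+u/2,110+v/2)
cs=np.array([at(c,*full(*p),0.0005) for p in((151,88),(628,83),(636,246),(149,253))]); print("mat corners",cs.round(4),cs.mean(0))
m=blob((V<45),full(390,220)); r=cv2.approxPolyDP(m,8,True)[:,0]; print("dark quad",r.tolist(),[at(c,*p,0).round(4).tolist() for p in r])
blue=(H>105)&(H<125)&(S>150)
g=full(347,270); print("box",fit(c,cuboid(.085,.055,0,.032),blue,g,[*at(c,*g,.03),0]))
white=(S<40)&(V>150)
g=full(466,259); print("timer",fit(c,cuboid(.06,.045,0,.022),white,g,[*at(c,*g,.02),0.1]))
g=full(592,265); print("jar",fit(c,cyl((.06,.044),(.06,.062)),white,g,[*at(c,*g,.06),0],False))
amb=((S>100)&(H<20)); g=full(205,262); print("bottle",fit(c,cyl((.036,0),(.036,.056),),amb,g,[*at(c,*g,.05),0],False))
g=full(290,167);print("rack",fit(c,cuboid(.08,.1,0.0,.04),white,g,[*at(c,*g,.03),0]))
for n,u,v,z in(("beaker",427/2-213.5/2+134-0,0,0),): pass
for n,z in(("beaker",.03),("tipbox",.03),("washbottle",.08),("pan",.015),("rack",.03)):
    x,y,w,h=arm.find_in(c,n)[0]["rect"]; print(n,at(c,x+w/2,y+h/2,z).round(3))
E
```

```text
mat corners [[ 0.7044  0.3595]
 [ 0.7006 -0.3576]
 [ 0.4536 -0.3574]
 [ 0.4564  0.3596]] [0.57872735 0.00103688]
dark quad [[507, 296], [511, 305], [501, 306]] [[0.2633, -0.6675], [0.2372, -0.6772], [0.2349, -0.6477]]
box (array([ 4.46345689e-01,  6.68447220e-02, -8.18817428e-07]), 'area model/mask 579 217 cost 34.578')
timer (array([ 0.43849206, -0.1089645 ,  1.16577311]), 'area model/mask 337 402 cost 0.000')
jar (array([ 0.42575891, -0.28080323]), 'area model/mask 374 360 cost 0.000')
bottle (array([0.44141269, 0.27264563]), 'area model/mask 168 112 cost 0.000')
rack (array([0.57922941, 0.15192902, 0.        ]), 'area model/mask 1030 840 cost 0.035')
beaker [0.742 0.184]
tipbox [0.539 0.469]
washbottle [ 0.53  -0.471]
pan [ 0.57  -0.146]
rack [0.577 0.148]
```

Run:
```python
from h import *
c=arm.capture("top"); px=c["pixels"]; hsv=cv2.cvtColor(px,cv2.COLOR_BGR2HSV); H,S,V=[hsv[...,i].astype(int) for i in range(3)]
full=lambda u,v:(80+u/2,110+v/2)
for n,u,v in(("box",347,270),("timer",458,272),("jar",592,265),("amber",205,274),("mat",390,200),("bench",400,330)):
    x,y=map(int,full(u,v)); print(n,hsv[y,x])
blue=(H>100)&(H<130)&(S>120)
cs,_=cv2.findContours(blue.astype(np.uint8),cv2.RETR_EXTERNAL,cv2.CHAIN_APPROX_NONE)
print([(cv2.minAreaRect(k)) for k in cs if cv2.contourArea(k)>50])
def sub(mask,u0,u1,v0,v1):
    m=np.zeros_like(mask); a,b=full(u0,v0); d,e=full(u1,v1); s=np.s_[int(b):int(e),int(a):int(d)]; m[s]=mask[s]; return m
g=full(347,270); print("box",fit(c,cuboid(.085,.055,0,.032),blue,g,[*at(c,*g,.03),0.05]))
gb=cv2.GaussianBlur(px,(0,0),.7)
for t in (130,145):
    w=sub((S<50)&(V>t),435,500,225,295).astype(np.uint8); w=cv2.morphologyEx(w,cv2.MORPH_CLOSE,np.ones((7,7)))
    g=full(466,259); print("timer",fit(c,cuboid(.06,.045,0,.022),w,g,[*at(c,*g,.02),0.14]), cv2.minAreaRect(blob(w,np.array(g))))
# yaw via pan/rack: edges
am=sub((S>60)&((H<22)|(H>170))|(V<70),185,228,240,290)
g=full(205,262); print("bottle",fit(c,cyl((.036,0),(.036,.056)),am,g,[*at(c,*g,.05),0],False))
```

```text
box [110 150 191]
timer [ 17  13 176]
jar [ 20  14 224]
amber [ 10  45 119]
mat [150   9  58]
bench [ 23   7 144]
[((214.51687622070312, 282.0730285644531), (38.26592254638672, 24.591947555541992), 32.0053825378418), ((253.0, 244.5), (29.0, 18.0), 90.0)]
box (array([ 0.42679233,  0.07062343, -0.03205773]), 'area model/mask 581 513 cost 0.000')
timer (array([ 0.42693387, -0.10437663,  1.60807255]), 'area model/mask 337 808 cost 0.000') ((313.0, 242.0), (28.0, 32.0), 90.0)
timer (array([ 0.42657217, -0.10439216,  1.60978099]), 'area model/mask 337 798 cost 0.000') ((313.0, 242.0), (28.0, 32.0), 90.0)
bottle (array([0.44979541, 0.27181275]), 'area model/mask 168 284 cost 0.000')
```

Request:
apply_moves(
  motion=[
    [1, [0, 0, 0], 5.3],
    [1, [0, 0, 0], 5.3],
    [1, [0, 0, 0], 5.3],
    [1, [0, 0, 0], 5.3],
    [1, [0, 0, 0], 5.2],
  ],
)

```text
time: 1.95
ee_pos: [0.2891, -0.5822, 0.2313]
ee_rot: [-3.142, -0.0, -0.004]
ft_force: [0.9, -0.9, -0.6]
width: 0.0855
grip_force: 0.0
```

Request:
apply_moves(
  motion=[
    [1, [0.02, -0.04, 0], 0],
    [1, [0.02, -0.04, 0], 0],
    [1, [0.02, -0.04, 0], 0],
    [1, [0.02, -0.04, 0], 0],
    [1, [0.02, -0.04, 0], 0],
  ],
)

```text
time: 2.45
ee_pos: [0.3897, -0.3806, 0.2316]
ee_rot: [3.141, -0.001, -0.0]
ft_force: [1.0, 0.5, -0.7]
width: 0.0853
grip_force: 0.0
```

Request:
apply_moves(
  motion=[
    [1, [0, -0.04, 0], 0],
    [1, [0, -0.04, 0], 0],
    [1, [0, -0.02, 0], 0],
    [1, [0, 0, 0], 0],
    [1, [0, 0, 0], 0],
  ],
)

```text
time: 2.95
ee_pos: [0.3892, -0.2826, 0.2316]
ee_rot: [3.14, -0.001, 0.001]
ft_force: [0.0, -0.7, -0.6]
width: 0.0855
grip_force: 0.0
```

```bash
cat >> h.py <<'E'
def wrist():
    s=arm.observe(); c=arm.capture("wrist"); T=np.eye(4); T[:3,:3]=Ro.from_euler("xyz",s["ee_rot"]).as_matrix(); T[:3,3]=s["ee_pos"]
    M=T@np.array(c["tool_from_camera"]); c["xyz"]=M[:3,3]; c["rotation"]=Ro.from_matrix(M[:3,:3]).as_euler("xyz"); return c,s
E
python3 - <<'E'
from h import *
c,s=wrist(); print(c["xyz"],c["rotation"],c["fx"]); cv2.imwrite("pics/w1.png",c["pixels"])
for r in arm.find_in(c,"jar"):
    x,y,w,h=r["rect"]; print(r, at(c,x+w/2,y+h/2,.055))
print(proj(c,[.426,-.281,.06]))
E
```

```text
[ 0.45454561 -0.28266517  0.3737191 ] [ 2.87814654e+00 -1.92079563e-03 -1.56944061e+00] 327.1759074441989
{'rect': [243.5, 125.1, 65.8, 67.3], 'conf': 0.74} [ 0.42400147 -0.27909364]
[278.3474528  157.13500137]
```

View pics/w1.png

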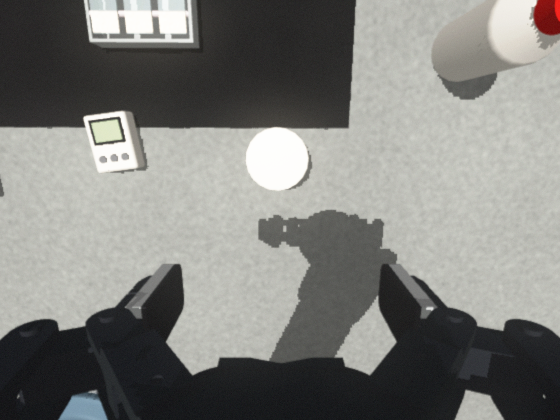

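Run:
```python
from h import *
c,s=wrist(); hsv=cv2.cvtColor(c["pixels"],cv2.COLOR_BGR2HSV); w=(hsv[...,1]<30)&(hsv[...,2]>235)
b=blob(w,np.array([277,159])); print(cv2.minAreaRect(b),at(c,*mom(b)[0],.062))
print("jar",fit(c,cyl((.06,.062),(.06,.044)),w,(277,159),[.426,-.281,0],False))
t=np.array([at(c,*p,.022) for p in((85,117),(130,111),(143,168),(98,172))]); print("timer",t.round(4),t.mean(0))
print("mat corner",at(c,349,128,0),"pan near edge",at(c,90,40,.027),at(c,196,44,.027))
```

```text
((274.9615478515625, 158.3076934814453), (61.52122497558594, 62.14139938354492), 7.125016689300537) [ 0.42487175 -0.27914539]
jar (array([ 0.42411033, -0.27914842]), 'area model/mask 3205 3017 cost 0.000')
timer [[ 0.4634 -0.0832]
 [ 0.4692 -0.1302]
 [ 0.4109 -0.1371]
 [ 0.4067 -0.0883]] [ 0.43755045 -0.10970416]
mat corner [ 0.45184913 -0.36014996] pan near edge [ 0.53400053 -0.10202142] [ 0.53039056 -0.20334184]
```

Request:
apply_moves(
  motion=[
    [1, [0.035, -0.003, 0], 0],
    [1, [0, 0, 0.05], 0],
    [1, [0, 0, 0.05], 0],
    [1, [0, 0, 0.04], 0],
    [1, [0, 0, 0.03], 0],
  ],
)

```text
time: 3.6
ee_pos: [0.4222, -0.2799, 0.0583]
ee_rot: [-3.14, 0.003, -0.002]
ft_force: [0.4, 0.3, 0.5]
width: 0.0856
grip_force: 0.0
```

Request:
apply_moves(
  motion=[
    [1, [0, 0, 0.015], 0],
    [1, [0, 0, 0.013], 0],
    [1, [0, 0, 0], 0],
    [0, [0, 0, 0], 0],
    [0, [0, 0, 0], 0],
  ],
)

```text
time: 4.1
ee_pos: [0.4252, -0.28, 0.0345]
ee_rot: [3.14, -0.002, -0.0]
ft_force: [-2.0, -0.4, 29.1]
width: 0.0595
grip_force: 29.0
```

Request:
apply_moves(
  motion=[
    [0, [0, 0, 0], 0],
    [0, [0, 0, 0], 0],
    [0, [0, 0, 0], 0],
    [0, [0, 0, 0], 0],
    [0, [0, 0, 0], 0],
  ],
)

```text
time: 4.6
ee_pos: [0.4258, -0.2802, 0.035]
ee_rot: [3.14, -0.003, -0.0]
ft_force: [-0.9, -0.1, 6.4]
width: 0.0581
grip_force: 64.9
```

Request:
apply_moves(
  motion=[
    [0, [0, 0, -0.01], 0],
    [0, [0, 0, -0.02], 0],
    [0, [0, 0, -0.03], 0],
    [0, [0, 0, -0.03], 0],
    [0, [0, 0, -0.03], 0],
  ],
)

```text
time: 5.1
ee_pos: [0.4227, -0.2784, 0.154]
ee_rot: [-3.14, 0.002, 0.0]
ft_force: [0.3, 1.0, -1.3]
width: 0.0584
grip_force: 64.6
```

Request:
apply_moves(
  motion=[
    [0, [0, -0.03, -0.03], 0],
    [0, [0, -0.04, -0.01], 0],
    [0, [0.0, -0.04, 0], 0],
    [0, [0.0, -0.04, 0], 0],
    [0, [0.0, -0.03, 0], 0],
  ],
)

```text
time: 5.6
ee_pos: [0.4226, -0.0963, 0.1931]
ee_rot: [-3.141, 0.001, 0.002]
ft_force: [-0.6, -0.3, -2.6]
width: 0.0578
grip_force: 64.8
```

Run:
```python
from h import *
c,s=wrist(); print(s["ee_pos"],s["width"],s["ft_force"]); cv2.imwrite("pics/w2.png",c["pixels"])
```

```text
[ 0.42257291 -0.09628914  0.19313587] 0.05784903939992188 [-0.55994762 -0.25376165 -2.56740179]
```

View pics/w2.png

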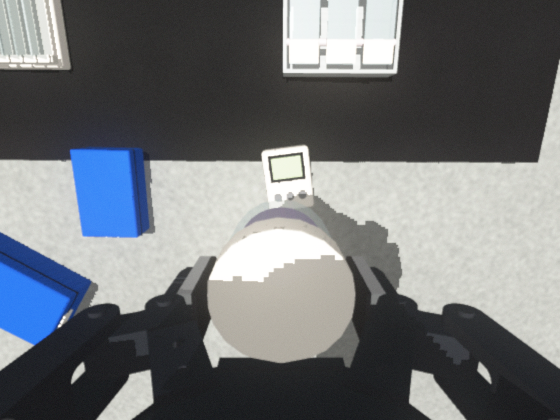

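Run:
```python
from h import *
c,s=wrist()
for n,u,v,z in(("matL",20,160,0),("matR",520,162,0),("matcorner",538,162,0),("panNL",284,73,.027),("panNR",396,73,.027),("rackNR z0.04",69,67,.04),("rack z.0",69,67,.0),("b",70,150,.032),("b",130,148,.032),("b",138,237,.032),("b",83,236,.032)): print(n,at(c,u,v,z).round(4))
```

```text
matL [0.4516 0.1749]
matR [ 0.4545 -0.3331]
matcorner [ 0.4547 -0.3513]
panNL [ 0.5322 -0.0926]
panNR [ 0.5331 -0.1902]
rackNR z0.04 [0.5334 0.0867]
rack z.0 [0.5395 0.1108]
b [0.4646 0.1019]
b [0.4669 0.0469]
b [0.3813 0.0486]
b [0.3818 0.1025]
```

Request:
apply_moves(
  motion=[
    [0, [0.03, -0.02, 0], 0],
    [0, [0.04, -0.025, 0], 0],
    [0, [0.04, -0.025, 0], 0],
    [0, [0.03, -0.02, 0], 0],
    [0, [0.015, -0.009, 0], 0],
  ],
)

```text
time: 6.2
ee_pos: [0.581, 0.0024, 0.193]
ee_rot: [-3.14, -0.0, 0.003]
ft_force: [-0.1, -0.2, -1.0]
width: 0.0584
grip_force: 64.8
```

Request:
apply_moves(
  motion=[
    [0, [0, 0, 0.02], 0],
    [0, [0, 0, 0.04], 0],
    [0, [0, 0, 0.03], 0],
    [0, [0, 0, 0], 0],
    [0, [0, 0, 0], 0],
  ],
)

```text
time: 6.7
ee_pos: [0.5782, -0.001, 0.1029]
ee_rot: [3.141, 0.002, -0.001]
ft_force: [0.6, -0.4, -0.8]
width: 0.0584
grip_force: 65.0
```

Run:
```python
from h import *
c,s=wrist(); print(s["ee_pos"],s["ee_rot"],s["width"],s["ft_force"]); cv2.imwrite("pics/w3.png",c["pixels"])
c=arm.capture("top"); x=c["pixels"][110:310,80:480]; cv2.imwrite("pics/t3.png",x)
```

```text
[ 0.57816524 -0.00096354  0.10285194] [ 3.14118752e+00  2.26948182e-03 -6.35553027e-04] 0.05839277599923322 [ 0.57488652 -0.43337513 -0.81437237]
```

View pics/w3.png

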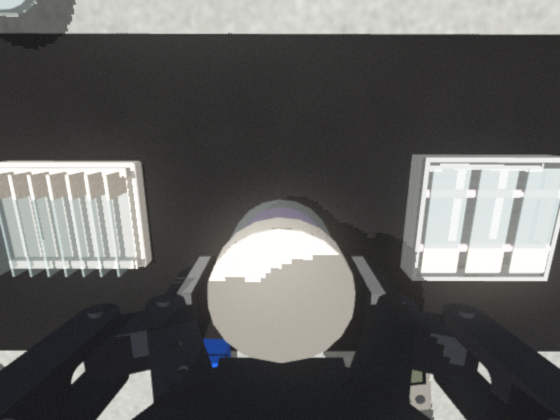

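Run:
```python
from h import *
c,s=wrist()
for n,u,v,z in(("rackN",151,264,0),("panN",402,279,0.00),("far",280,34,0),("near",455,351,0),("near",60,351,0),("panTopL far",425,160,.027),("panTopL near",418,278,.027)): print(n,at(c,u,v,z).round(4))
```

```text
rackN [0.5376 0.1049]
panN [ 0.5242 -0.1013]
far [ 7.07e-01 -4.00e-04]
near [ 0.4548 -0.1547]
near [0.4549 0.1934]
panTopL far [ 0.6243 -0.0974]
panTopL near [ 0.5382 -0.1021]
```

Request:
apply_moves(
  motion=[
    [0, [0.001, -0.002, 0.02], 0],
    [0, [0, 0, 0.025], 0],
    [0, [0, 0, 0.015], 0],
    [0, [0, 0, 0.007], 0],
    [0, [0, 0, 0], 0],
  ],
)

```text
time: 7.35
ee_pos: [0.5799, 0.0018, 0.0361]
ee_rot: [3.142, 0.001, 0.0]
ft_force: [-0.2, -0.2, -1.9]
width: 0.0584
grip_force: 65.3
```

Request:
apply_moves(
  motion=[
    [0, [0, 0, 0], 0],
    [0.85, [0, 0, 0], 0],
    [0.85, [0, 0, 0], 0],
    [0.85, [0, 0, 0], 0],
    [0.9, [0, 0, 0], 0],
  ],
)

```text
time: 7.85
ee_pos: [0.5805, 0.0019, 0.0369]
ee_rot: [-3.142, -0.001, 0.0]
ft_force: [-0.1, -0.4, 0.9]
width: 0.0769
grip_force: 0.0
```

Request:
apply_moves(
  motion=[
    [1, [0, 0, -0.02], 0],
    [1, [0, 0, -0.04], 0],
    [1, [0, 0, -0.05], 0],
    [1, [0, 0, -0.05], 0],
    [1, [0, 0, -0.04], 0],
  ],
)

```text
time: 8.35
ee_pos: [0.5808, 0.002, 0.2398]
ee_rot: [-3.142, -0.003, 0.0]
ft_force: [1.0, -0.7, 0.1]
width: 0.0856
grip_force: 0.0
```

Request:
apply_moves(
  motion=[
    [1, [-0.03, -0.04, 0], 0],
    [1, [-0.03, -0.04, 0], 0],
    [1, [-0.03, -0.04, 0], 0],
    [1, [-0.03, -0.04, 0], 0],
    [1, [-0.03, -0.04, 0], 0],
  ],
)

```text
time: 8.85
ee_pos: [0.4286, 0.2032, 0.2367]
ee_rot: [3.142, -0.001, -0.0]
ft_force: [0.5, 0.4, 0.4]
width: 0.0857
grip_force: 0.0
```

Request:
apply_moves(
  motion=[
    [1, [-0.03, -0.04, 0], 0],
    [1, [0, -0.028, 0], 0],
    [1, [0, 0, 0], 0],
    [1, [0, 0, 0], 0],
    [1, [0, 0, 0], 0],
  ],
)

```text
time: 9.35
ee_pos: [0.4006, 0.2683, 0.2361]
ee_rot: [3.141, 0.0, -0.002]
ft_force: [-0.3, -0.4, -0.3]
width: 0.0858
grip_force: 0.0
```

Run:
```python
from h import *
c,s=wrist(); print(s["ee_pos"],s["ee_rot"],s["ft_force"]); cv2.imwrite("pics/w4.png",c["pixels"])
for r in arm.find_in(c,"bottle"): print(r)
```

```text
[0.4005571  0.26832893 0.23607808] [ 3.14063969e+00  2.29672910e-04 -2.15502909e-03] [-0.33514031 -0.42531192 -0.31110109]
{'rect': [256.3, 135.6, 41.7, 37.4], 'conf': 0.78}
{'rect': [425.7, 127.1, 73.5, 79.0], 'conf': 0.55}
```

View pics/w4.png

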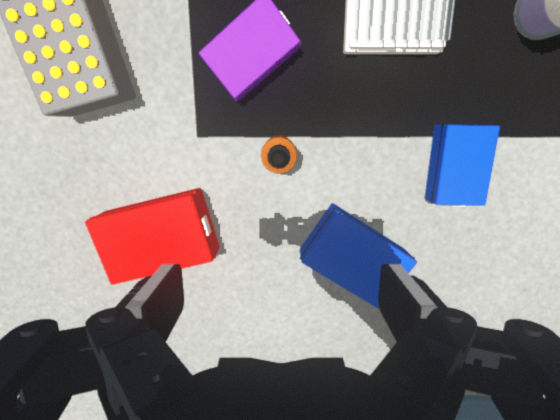

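Run:
```python
from h import *
c,s=wrist(); hsv=cv2.cvtColor(c["pixels"],cv2.COLOR_BGR2HSV); H,S,V=[hsv[...,i] for i in range(3)]
m=(H<20)&(S>120)&(V>60); b=blob(m,np.array([279,155])); print(cv2.boundingRect(b),at(c,*mom(b)[0],.053))
print("bottle",fit(c,cyl((.036,0),(.036,.056)),m,(279,155),[.44,.27,0],False))
print("box",fit(c,cuboid(.085,.055,0,.032),(H>100)&(H<130)&(S>120),(463,165),[.427,.07,-.02]))
```

```text
(261, 136, 36, 37) [0.43908856 0.26951803]
bottle (array([0.43859798, 0.26953139]), 'area model/mask 1119 1005 cost 0.000')
box (array([ 0.42550469,  0.07068969, -0.01554254]), 'area model/mask 5298 5072 cost 0.000')
```

Request:
apply_moves(
  motion=[
    [1, [0.0385, -0.001, 0], 0],
    [1, [0, 0, 0.05], 0],
    [1, [0, 0, 0.05], 0],
    [1, [0, 0, 0.04], 0],
    [1, [0, 0, 0.03], 0],
  ],
)

```text
time: 10.0
ee_pos: [0.4377, 0.2685, 0.0633]
ee_rot: [3.139, 0.003, -0.002]
ft_force: [-0.4, -0.1, 0.4]
width: 0.0853
grip_force: 0.0
```

Request:
apply_moves(
  motion=[
    [1, [0, 0, 0.02], 0],
    [1, [0, 0, 0.018], 0],
    [1, [0, 0, 0], 0],
    [0.3, [0, 0, 0], 0],
    [0.3, [0, 0, 0], 0],
  ],
)

```text
time: 10.5
ee_pos: [0.4397, 0.2711, 0.0295]
ee_rot: [-3.141, -0.002, -0.001]
ft_force: [0.5, 0.5, -0.5]
width: 0.0594
grip_force: 0.0
```

Request:
apply_moves(
  motion=[
    [0.2, [0, 0, 0], 0],
    [0, [0, 0, 0], 0],
    [0, [0, 0, 0], 0],
    [0, [0, 0, 0], 0],
    [0, [0, 0, 0], 0],
  ],
)

```text
time: 11.0
ee_pos: [0.4399, 0.2715, 0.0298]
ee_rot: [-3.14, -0.003, -0.0]
ft_force: [0.4, -0.6, 6.6]
width: 0.0346
grip_force: 59.8
```

Request:
apply_moves(
  motion=[
    [0, [0, 0, -0.01], 0],
    [0, [0, 0, -0.02], 0],
    [0, [0, 0, -0.03], 0],
    [0, [0, 0, -0.03], 0],
    [0, [0, 0, -0.03], 0],
  ],
)

```text
time: 11.5
ee_pos: [0.4376, 0.2704, 0.1493]
ee_rot: [3.141, 0.001, 0.001]
ft_force: [-0.7, 0.4, -0.8]
width: 0.0345
grip_force: 59.8
```

Request:
apply_moves(
  motion=[
    [0, [0.02, 0.025, 0], 0],
    [0, [0.032, 0.04, 0], 0],
    [0, [0.032, 0.04, 0], 0],
    [0, [0.032, 0.04, 0], 0],
    [0, [0.032, 0.04, 0], 0],
  ],
)

```text
time: 12.0
ee_pos: [0.5838, 0.088, 0.1485]
ee_rot: [3.142, 0.0, 0.001]
ft_force: [0.6, 1.0, -1.1]
width: 0.0346
grip_force: 59.8
```

Request:
apply_moves(
  motion=[
    [0, [0.032, 0.04, 0], 0],
    [0, [0.0255, 0.03, 0], 0],
    [0, [0.012, 0.0145, 0], 0],
    [0, [0, 0, 0], 0],
    [0, [0, 0, 0], 0],
  ],
)

```text
time: 12.5
ee_pos: [0.6512, 0.0067, 0.1479]
ee_rot: [-3.14, 0.002, -0.0]
ft_force: [0.4, 0.7, -0.5]
width: 0.0344
grip_force: 59.8
```

Run:
```python
from h import *
c,s=wrist(); print(s["ee_pos"],s["ee_rot"],s["ft_force"],s["width"])
c=arm.capture("scene"); x=c["pixels"][90:390,120:520]; cv2.imwrite("pics/s5.png",cv2.resize(x,None,fx=2,fy=2,interpolation=cv2.INTER_CUBIC))
```

```text
[0.65119532 0.00667418 0.14787033] [-3.14042293e+00  1.85399846e-03 -2.21086809e-04] [ 0.36338913  0.67046576 -0.47316929] 0.03435549635494932
```

View pics/s5.png

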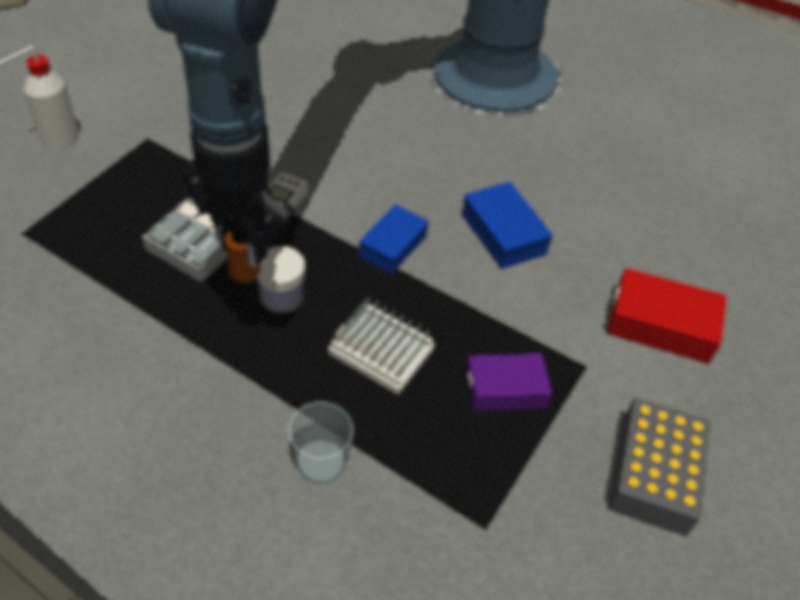

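Request:
apply_moves(
  motion=[
    [0, [0.006, 0.0055, 0.02], 0],
    [0, [0, 0, 0.03], 0],
    [0, [0, 0, 0.03], 0],
    [0, [0, 0, 0.02], 0],
    [0, [0, 0, 0.01], 0],
  ],
)

```text
time: 13.1
ee_pos: [0.6552, 0.0031, 0.0359]
ee_rot: [-3.141, 0.005, 0.004]
ft_force: [-0.0, 0.0, -1.8]
width: 0.0344
grip_force: 59.8
```

Request:
apply_moves(
  motion=[
    [0, [0, 0, 0.0075], 0],
    [0, [0, 0, 0], 0],
    [0, [0, 0, 0], 0],
    [0, [0, 0, 0], 0],
    [0, [0, 0, 0], 0],
  ],
)

```text
time: 13.6
ee_pos: [0.6589, 0.0005, 0.0317]
ee_rot: [3.142, -0.002, -0.0]
ft_force: [0.0, 0.0, -0.3]
width: 0.0343
grip_force: 60.0
```

Request:
apply_moves(
  motion=[
    [0, [0, 0, 0.0015], 0],
    [0, [0, 0, 0], 0],
    [0.75, [0, 0, 0], 0],
    [0.75, [0, 0, 0], 0],
    [0.75, [0, 0, 0], 0],
  ],
)

```text
time: 14.1
ee_pos: [0.6581, 0.0006, 0.0292]
ee_rot: [-3.142, 0.0, 0.0]
ft_force: [-0.2, 0.8, -1.0]
width: 0.064
grip_force: 0.0
```

Request:
apply_moves(
  motion=[
    [0.75, [0, 0, 0], 0],
    [0.75, [0, 0, 0], 0],
    [0.75, [0, 0, -0.01], 0],
    [0.75, [0, 0, -0.03], 0],
    [0.75, [0, 0, -0.04], 0],
  ],
)

```text
time: 14.6
ee_pos: [0.656, 0.0004, 0.1082]
ee_rot: [-3.142, 0.005, 0.0]
ft_force: [0.8, -0.4, 0.1]
width: 0.0642
grip_force: 0.0
```

Request:
apply_moves(
  motion=[
    [1, [0, 0, -0.04], 0],
    [1, [-0.02, -0.01, -0.045], 0],
    [1, [-0.04, -0.01, -0.045], 0],
    [1, [-0.04, -0.01, 0], 0],
    [1, [-0.04, -0.01, 0], 0],
  ],
)

```text
time: 15.1
ee_pos: [0.5258, 0.0396, 0.2339]
ee_rot: [-3.141, -0.005, 0.0]
ft_force: [0.6, 0.1, 0.1]
width: 0.0853
grip_force: 0.0
```

Request:
apply_moves(
  motion=[
    [1, [-0.04, -0.01, 0], 0],
    [1, [-0.04, -0.01, 0], 0],
    [1, [-0.038, -0.01, 0], 0],
    [1, [0, 0, 0], 0],
    [1, [0, 0, 0], 0],
  ],
)

```text
time: 15.6
ee_pos: [0.4073, 0.0689, 0.2318]
ee_rot: [3.14, -0.003, 0.001]
ft_force: [0.4, -1.0, -0.0]
width: 0.0852
grip_force: 0.0
```

Run:
```python
from h import *
c,s=wrist(); print(s["ee_pos"],s["ee_rot"],s["ft_force"],s["width"]); cv2.imwrite("pics/w6.png",c["pixels"])
hsv=cv2.cvtColor(c["pixels"],cv2.COLOR_BGR2HSV); H,S,V=[hsv[...,i] for i in range(3)]
print("box",fit(c,cuboid(.085,.055,0,.032),(H>100)&(H<130)&(S>120),proj(c,[.426,.0707,.03]),[.427,.07,-.02]))
```

```text
[0.40732242 0.0688617  0.23176088] [ 3.14028352e+00 -2.56141389e-03  1.32402693e-03] [ 4.37366584e-01 -1.01240596e+00 -3.05540987e-04] 0.0852051545579183
box (array([ 0.42527144,  0.07011574, -0.03172737]), 'area model/mask 4288 4209 cost 0.000')
```

View pics/w6.png

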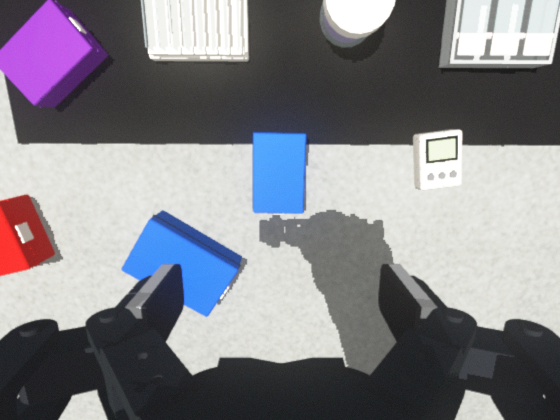

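Request:
apply_moves(
  motion=[
    [1, [0.018, -0.0013, 0.01], 1.4],
    [1, [0, 0, 0.05], 0],
    [1, [0, 0, 0.05], 0],
    [1, [0, 0, 0.05], 0],
    [1, [0, 0, 0.03], 0],
  ],
)

```text
time: 16.15
ee_pos: [0.4251, 0.0694, 0.0376]
ee_rot: [-3.141, 0.004, -0.026]
ft_force: [-0.5, 0.1, -0.0]
width: 0.0855
grip_force: 0.0
```

Request:
apply_moves(
  motion=[
    [1, [0, 0, 0.02], 0],
    [1, [0, 0, 0.015], 0],
    [1, [0, 0, 0], 0],
    [1, [0, 0, 0], 0],
    [0.5, [0, 0, 0], 0],
  ],
)

```text
time: 16.65
ee_pos: [0.4273, 0.0702, 0.0068]
ee_rot: [-3.141, -0.002, -0.025]
ft_force: [1.4, 0.1, -0.5]
width: 0.0734
grip_force: 0.0
```

Request:
apply_moves(
  motion=[
    [0.4, [0, 0, 0], 0],
    [0, [0, 0, 0], 0],
    [0, [0, 0, 0], 0],
    [0, [0, 0, 0], 0],
    [0, [0, 0, 0], 0],
  ],
)

```text
time: 17.15
ee_pos: [0.4271, 0.0703, 0.0072]
ee_rot: [-3.141, -0.003, -0.024]
ft_force: [-0.7, -0.4, 6.8]
width: 0.0541
grip_force: 64.4
```

Run:
```python
from h import *
s=arm.observe(); print(s["ee_pos"],s["ee_rot"],s["ft_force"],s["width"],s["qpos"])
```

```text
[0.42709306 0.07028305 0.00720982] [-3.14136237e+00 -3.10701584e-03 -2.44991277e-02] [-0.69586599 -0.42936812  6.79182346] 0.05413550539232013 [ 0.14241709  0.38004811 -0.43683319  2.2306734   0.2916399   0.58015718
 -2.10752184]
```

Request:
apply_moves(
  motion=[
    [0, [0, 0, -0.01], 0],
    [0, [0, 0, -0.03], 0],
    [0, [0, 0, -0.04], -5],
    [0, [0, 0, -0.04], -8],
    [0, [0, 0, -0.04], -8],
  ],
)

```text
time: 17.65
ee_pos: [0.4242, 0.0699, 0.1673]
ee_rot: [-3.142, 0.001, 0.348]
ft_force: [1.2, -1.3, -1.6]
width: 0.0537
grip_force: 63.6
```

Request:
apply_moves(
  motion=[
    [0, [0, 0, 0], -8],
    [0, [0, 0, 0], -8],
    [0, [0, 0, 0], -8],
    [0, [0, 0, 0], -8],
    [0, [0, 0, 0], -8],
  ],
)

```text
time: 18.15
ee_pos: [0.4245, 0.0698, 0.166]
ee_rot: [-3.141, 0.001, 1.046]
ft_force: [0.5, 0.0, -1.6]
width: 0.0537
grip_force: 63.6
```

Request:
apply_moves(
  motion=[
    [0, [0, 0, 0], -8],
    [0, [0, 0, 0], -8],
    [0, [0, 0, 0], -8],
    [0, [0, 0, 0], -6],
    [0, [0, 0, 0], 0],
  ],
)

```text
time: 18.65
ee_pos: [0.4246, 0.0699, 0.1659]
ee_rot: [-3.141, 0.001, 1.564]
ft_force: [0.0, 0.1, -1.6]
width: 0.0536
grip_force: 63.6
```

Run:
```python
from h import *
s=arm.observe(); print(s["ee_pos"],s["ee_rot"],s["ft_force"],s["width"],s["qpos"])
```

```text
[0.42460387 0.06985831 0.16586191] [-3.14072174e+00  5.14283939e-04  1.56391166e+00] [ 0.02183792  0.05203285 -1.59760352] 0.05360575909739087 [ 0.38608259  0.08463715 -0.65970729  2.13774397  0.06457004  0.93888555
 -0.31699989]
```

Request:
apply_moves(
  motion=[
    [0, [-0.02, 0.01, 0], 0],
    [0, [-0.042, 0.019, 0], 0],
    [0, [-0.042, 0.019, 0], 0],
    [0, [-0.042, 0.019, 0], 0],
    [0, [-0.042, 0.019, 0], 0],
  ],
)

```text
time: 19.15
ee_pos: [0.5102, -0.1202, 0.166]
ee_rot: [-3.141, 0.0, 1.562]
ft_force: [0.9, 0.3, -1.2]
width: 0.0537
grip_force: 63.6
```

Request:
apply_moves(
  motion=[
    [0, [-0.042, 0.019, 0], 0],
    [0, [-0.042, 0.019, 0], 0],
    [0, [-0.042, 0.019, 0], 0],
    [0, [-0.026, 0.0105, 0], 0],
    [0, [0, 0, 0], 0],
  ],
)

```text
time: 19.65
ee_pos: [0.5761, -0.2782, 0.1655]
ee_rot: [3.142, 0.003, 1.553]
ft_force: [-0.6, 0.3, -2.0]
width: 0.0535
grip_force: 63.6
```

Request:
apply_moves(
  motion=[
    [0, [0, 0, 0.02], 0],
    [0, [0, 0, 0.04], 0],
    [0, [0, 0, 0.02], 0],
    [0, [0, 0, 0], 0],
    [0, [0, 0, 0], 0],
  ],
)

```text
time: 20.15
ee_pos: [0.5764, -0.2701, 0.086]
ee_rot: [-3.141, -0.001, 1.564]
ft_force: [1.2, -1.2, -0.6]
width: 0.0541
grip_force: 63.6
```

Run:
```python
from h import *
c,s=wrist(); print(s["ee_pos"],s["ee_rot"],s["ft_force"],s["width"]); cv2.imwrite("pics/w7.png",c["pixels"])
```

```text
[ 0.57641606 -0.27010934  0.08600293] [-3.14091393e+00 -8.68126033e-04  1.56366254e+00] [ 1.16159173 -1.18307403 -0.62999857] 0.05405055352520182
```

View pics/w7.png

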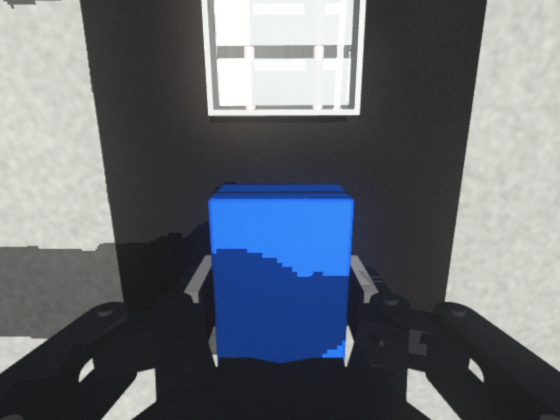

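Run:
```python
from h import *
c,s=wrist(); print(s["ee_pos"])
for n,u,v,z in(("panL",208,115,.027),("panR",361,115,.027),("matL v100",93,100,0),("matR v100",475,100,0),("matL v200",109,200,0),("matR v200",460,200,0)): print(n,at(c,u,v,z).round(4))
zb=.086-.0072
for u,v in((210,198),(353,198),(213,360)): print("boxtop",at(c,u,v,.032+zb).round(4))
```

```text
[ 0.57757847 -0.27066187  0.0872755 ]
panL [ 0.5346 -0.1987]
panR [ 0.6252 -0.1993]
matL v100 [ 0.4534 -0.1879]
matR v100 [ 0.7068 -0.1895]
matL v200 [ 0.4542 -0.2558]
matR v200 [ 0.7062 -0.2576]
boxtop [ 0.551  -0.2306]
boxtop [ 0.604 -0.231]
boxtop [ 0.5478 -0.3013]
```

Request:
apply_moves(
  motion=[
    [0, [0.002, 0.002, 0.02], 0],
    [0, [0, 0, 0.03], 0],
    [0, [0, 0, 0.02], 0],
    [0, [0, 0, 0.0075], 0],
    [0, [0, 0, 0], 0],
  ],
)

```text
time: 20.75
ee_pos: [0.5794, -0.2693, 0.0092]
ee_rot: [3.14, 0.0, 1.564]
ft_force: [0.2, 0.9, -0.3]
width: 0.0537
grip_force: 63.6
```

Request:
apply_moves(
  motion=[
    [0, [0, 0, 0], 0],
    [0, [0, 0, 0], 0],
    [0, [0, 0, 0], 0],
    [0, [0, 0, 0], 0],
    [0, [0, 0, 0], 0],
  ],
)

```text
time: 21.25
ee_pos: [0.5788, -0.2691, 0.0088]
ee_rot: [3.141, 0.0, 1.564]
ft_force: [-0.5, 0.5, -2.2]
width: 0.0536
grip_force: 63.6
```

Request:
apply_moves(
  motion=[
    [0, [0, 0, 0.0013], 0],
    [0, [0, 0, 0], 0],
    [1, [0, 0, 0], 0],
    [1, [0, 0, 0], 0],
    [1, [0, 0, 0], 0],
  ],
)

```text
time: 21.75
ee_pos: [0.5788, -0.269, 0.0072]
ee_rot: [3.141, -0.0, 1.564]
ft_force: [0.2, 0.3, -0.4]
width: 0.0853
grip_force: 0.0
```

Request:
apply_moves(
  motion=[
    [1, [0, 0, 0], 0],
    [1, [0, 0, -0.02], 0],
    [1, [0, 0, -0.05], 0],
    [1, [0, 0, -0.05], 0],
    [1, [0, 0, -0.05], 0],
  ],
)

```text
time: 22.25
ee_pos: [0.5782, -0.2688, 0.1786]
ee_rot: [-3.141, -0.0, 1.564]
ft_force: [0.7, -0.3, 1.0]
width: 0.0854
grip_force: 0.0
```

Request:
apply_moves(
  motion=[
    [1, [0, 0, -0.05], 0],
    [1, [-0.03, 0, 0], 0],
    [1, [-0.03, 0, 0], 0],
    [1, [0, 0, 0], 0],
    [1, [0, 0, 0], 0],
  ],
)

```text
time: 22.75
ee_pos: [0.5774, -0.3303, 0.2267]
ee_rot: [-3.141, -0.0, 1.561]
ft_force: [0.3, 0.5, -0.1]
width: 0.0856
grip_force: 0.0
```

Run:
```python
from h import *
c,s=wrist(); print(s["ee_pos"],s["ee_rot"]); cv2.imwrite("pics/w8.png",c["pixels"])
hsv=cv2.cvtColor(c["pixels"],cv2.COLOR_BGR2HSV); H,S,V=[hsv[...,i] for i in range(3)]
print("box",fit(c,cuboid(.085,.055,0,.032),(H>100)&(H<130)&(S>120),proj(c,[.579,-.271,.03]),[.579,-.271,1.56]))
```

```text
[ 0.5774256  -0.33027439  0.22668311] [-3.14088135e+00 -3.08910213e-04  1.56114832e+00]
box (array([ 0.57770599, -0.27186733,  1.558243  ]), 'area model/mask 4836 5024 cost 0.000')
```

View pics/w8.png

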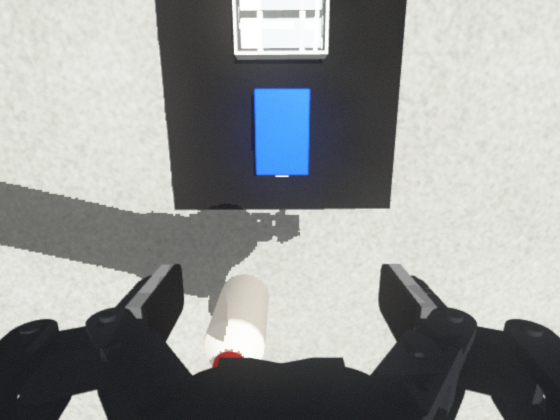

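Request:
apply_moves(
  motion=[
    [1, [0.03, -0.025, 0], 0],
    [1, [0.03, -0.025, 0], 0],
    [1, [0.03, -0.025, 0], 0],
    [1, [0.03, -0.025, 0], 0],
    [1, [0.03, -0.025, 0], 0],
  ],
)

```text
time: 23.3
ee_pos: [0.4532, -0.1748, 0.2267]
ee_rot: [-3.141, -0.001, 1.567]
ft_force: [1.0, 0.6, -0.1]
width: 0.0858
grip_force: 0.0
```

Request:
apply_moves(
  motion=[
    [1, [0.035, -0.025, 0], 0],
    [1, [0.035, -0.028, 0], 0],
    [1, [0, 0, 0], 8.2],
    [1, [0, 0, 0], 8.2],
    [1, [0, 0, 0], 8.2],
  ],
)

```text
time: 23.8
ee_pos: [0.4012, -0.1057, 0.2269]
ee_rot: [3.142, 0.001, 1.133]
ft_force: [-0.6, 0.2, -0.6]
width: 0.0849
grip_force: 0.0
```

Request:
apply_moves(
  motion=[
    [1, [0, 0, 0], 8.2],
    [1, [0, 0, 0], 8.2],
    [1, [0, 0, 0], 8.2],
    [1, [0, 0, 0], 8.2],
    [1, [0, 0, 0], 8.2],
  ],
)

```text
time: 24.3
ee_pos: [0.4014, -0.106, 0.2268]
ee_rot: [-3.141, 0.001, 0.416]
ft_force: [-0.0, 0.1, -0.8]
width: 0.0852
grip_force: 0.0
```

Request:
apply_moves(
  motion=[
    [1, [0, 0, 0], 8.2],
    [1, [0, 0, 0], 8.2],
    [1, [0, 0, 0], 1.2],
    [1, [0, 0, 0], 0],
    [1, [0, 0, 0], 0],
  ],
)

```text
time: 24.8
ee_pos: [0.4017, -0.1072, 0.227]
ee_rot: [-3.142, 0.0, 0.115]
ft_force: [-0.3, -0.3, -0.3]
width: 0.0852
grip_force: 0.0
```

Run:
```python
from h import *
c,s=wrist(); print(s["ee_pos"],s["ee_rot"],s["qpos"][6]); cv2.imwrite("pics/w9.png",c["pixels"])
hsv=cv2.cvtColor(c["pixels"],cv2.COLOR_BGR2HSV); H,S,V=[hsv[...,i] for i in range(3)]
q=proj(c,[.4375,-.11,.022]); print(q)
m=((S<30)&(V>225)).astype(np.uint8); m=cv2.morphologyEx(m,cv2.MORPH_OPEN,np.ones((3,3)))
b=blob(m,q); print(cv2.minAreaRect(b)); r=cv2.boxPoints(cv2.minAreaRect(b)); print([at(c,*p,.022).round(4).tolist() for p in r])
print("timer",fit(c,cuboid(.06,.045,0.01,.022),m,q,[.4375,-.11,.11]))
```

```text
[ 0.40165077 -0.10718769  0.2270114 ] [-3.14157448e+00  2.42857761e-04  1.14957198e-01] -1.257517069434829
[286.84176785 155.4671302 ]
((273.5, 154.5), (59.0, 55.0), 90.0)
[[0.4633, -0.0648], [0.4698, -0.1207], [0.4092, -0.1287], [0.4025, -0.0701]]
timer (array([ 0.43540003, -0.09854119, -0.32804694]), 'area model/mask 2487 2876 cost 0.000')
```

View pics/w9.png

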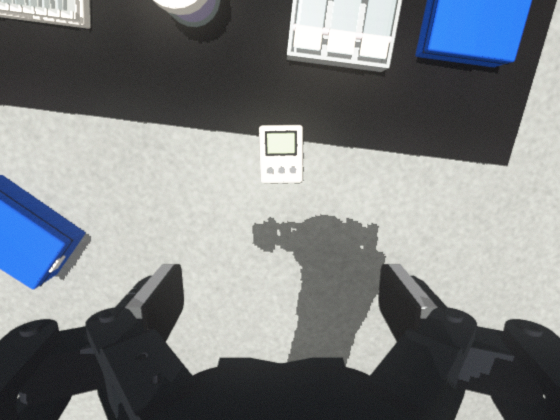

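Run:
```python
from h import *
c,s=wrist(); p=at(c,281,154.5,.021); d=p-s["ee_pos"][:2]; a=s["ee_rot"][2]
print(s["ee_pos"],a,p,"tool dx %.4f dy %.4f"%(d@[np.cos(a),np.sin(a)],d@[np.sin(a),-np.cos(a)]), at(c,281,183,.011),at(c,281,126,.022))
```

```text
[ 0.4017099  -0.10736196  0.22703665] 0.11418735564484073 [ 0.43778756 -0.1040077 ] tool dx 0.0362 dy 0.0008 [ 0.40606326 -0.10768616] [ 0.46649721 -0.10069077]
```

Request:
apply_moves(
  motion=[
    [1, [0.035, 0.001, 0.01], 0],
    [1, [0, 0, 0.05], 0],
    [1, [0, 0, 0.05], 0],
    [1, [0, 0, 0.05], 0],
    [1, [0, 0, 0.03], 0],
  ],
)

```text
time: 25.4
ee_pos: [0.4342, -0.1044, 0.0337]
ee_rot: [-3.139, 0.005, 0.113]
ft_force: [-0.1, 0.1, -0.2]
width: 0.0854
grip_force: 0.0
```

Request:
apply_moves(
  motion=[
    [1, [0, 0, 0.02], 0],
    [1, [0, 0, 0.011], 0],
    [1, [0, 0, 0], 0],
    [1, [0, 0, 0], 0],
    [0.5, [0, 0, 0], 0],
  ],
)

```text
time: 25.9
ee_pos: [0.4382, -0.1053, 0.0075]
ee_rot: [3.14, -0.003, 0.112]
ft_force: [-0.8, -0.6, -0.6]
width: 0.0733
grip_force: 0.0
```

Request:
apply_moves(
  motion=[
    [0.3, [0, 0, 0], 0],
    [0, [0, 0, 0], 0],
    [0, [0, 0, 0], 0],
    [0, [0, 0, 0], 0],
    [0, [0, 0, 0], 0],
  ],
)

```text
time: 26.4
ee_pos: [0.4379, -0.1052, 0.0074]
ee_rot: [3.14, -0.002, 0.112]
ft_force: [-1.1, 0.2, 6.2]
width: 0.0434
grip_force: 61.9
```

Request:
apply_moves(
  motion=[
    [0, [0, 0, -0.01], 0],
    [0, [0, 0, -0.03], 0],
    [0, [0, 0, -0.04], -5],
    [0, [0, 0, -0.04], -8],
    [0, [0, 0, -0.04], -8],
  ],
)

```text
time: 26.9
ee_pos: [0.4358, -0.1046, 0.1678]
ee_rot: [-3.141, 0.001, 0.485]
ft_force: [-0.1, -0.7, -0.3]
width: 0.0435
grip_force: 61.5
```

Request:
apply_moves(
  motion=[
    [0, [0, 0, 0], -8],
    [0, [0, 0, 0], -8],
    [0, [0, 0, 0], -8],
    [0, [0, 0, 0], -8],
    [0, [0, 0, 0], -8],
  ],
)

```text
time: 27.4
ee_pos: [0.4361, -0.1048, 0.1665]
ee_rot: [-3.142, 0.001, 1.182]
ft_force: [-0.1, -0.1, -0.1]
width: 0.0436
grip_force: 61.5
```

Request:
apply_moves(
  motion=[
    [0, [0, 0, 0], -8],
    [0, [0, 0, 0], -8],
    [0, [0, 0, 0], -6],
    [0, [0, 0, 0], 0],
    [0, [0, 0, 0], 0],
  ],
)

```text
time: 27.9
ee_pos: [0.4363, -0.1048, 0.1663]
ee_rot: [-3.141, 0.0, 1.558]
ft_force: [-0.7, -0.6, -1.0]
width: 0.0435
grip_force: 61.5
```

Request:
apply_moves(
  motion=[
    [0, [-0.02, 0.017, 0], 0],
    [0, [-0.035, 0.031, 0], 0],
    [0, [-0.04, 0.035, 0], 0],
    [0, [-0.035, 0.031, 0], 0],
    [0, [-0.035, 0.03, 0], 0],
  ],
)

```text
time: 28.4
ee_pos: [0.5777, -0.2708, 0.1658]
ee_rot: [-3.141, 0.0, 1.558]
ft_force: [0.7, 0.9, -0.2]
width: 0.043
grip_force: 61.5
```

Request:
apply_moves(
  motion=[
    [0, [0, 0, 0.02], 0],
    [0, [0, 0, 0.04], 0],
    [0, [0, 0, 0], 0],
    [0, [0, 0, 0], 0],
    [0, [0, 0, 0], 0],
  ],
)

```text
time: 28.9
ee_pos: [0.5781, -0.269, 0.1081]
ee_rot: [3.139, 0.001, 1.56]
ft_force: [0.2, 0.3, -0.2]
width: 0.0433
grip_force: 61.5
```

Run:
```python
from h import *
c,s=wrist(); print(s["ee_pos"],s["ee_rot"]); cv2.imwrite("pics/w10.png",c["pixels"])
```

```text
[ 0.578136   -0.26896058  0.10813302] [3.13890465e+00 1.06885596e-03 1.56047117e+00]
```

View pics/w10.png

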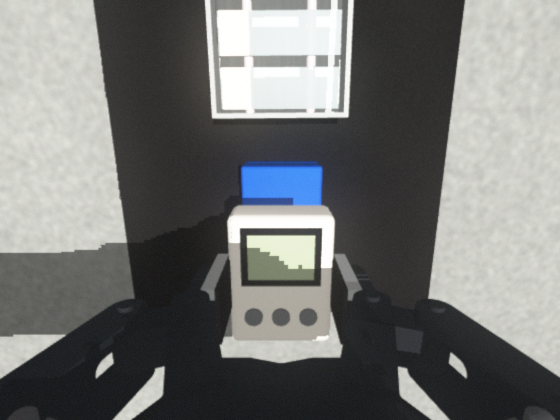

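Run:
```python
from h import *
c,s=wrist(); print(s["ee_pos"])
for n,u,v,z in(("tf",281.5,207,.1227),("tb",281.5,339,.1227),("tL",230,230,.1227),("tR",332,230,.1227),("boxfar",282,166,.032),("bL",242,170,.032),("bR",322,170,.032)): print(n,at(c,u,v,z).round(4))
```

```text
[ 0.5785022  -0.26911514  0.10862661]
tf [ 0.5785 -0.235 ]
tb [ 0.578  -0.2966]
tL [ 0.5573 -0.2445]
tR [ 0.5992 -0.245 ]
boxfar [ 0.5795 -0.2296]
bL [ 0.5528 -0.232 ]
bR [ 0.6062 -0.2326]
```

Request:
apply_moves(
  motion=[
    [0, [-0.005, 0.001, 0.015], 0],
    [0, [0, 0, 0.025], 0],
    [0, [0, 0, 0.018], 0],
    [0, [0, 0, 0.008], 0],
    [0, [0, 0, 0], 0],
  ],
)

```text
time: 29.5
ee_pos: [0.5775, -0.2739, 0.0398]
ee_rot: [-3.14, -0.0, 1.561]
ft_force: [-0.1, -0.1, -1.0]
width: 0.0433
grip_force: 62.2
```

Request:
apply_moves(
  motion=[
    [0, [0, 0, 0], 0],
    [0, [0, 0, 0.001], 0],
    [0, [0, 0, 0], 0],
    [0, [0, 0, 0], 0],
    [0, [0, 0, 0], 0],
  ],
)

```text
time: 30.0
ee_pos: [0.5782, -0.274, 0.0395]
ee_rot: [3.141, 0.0, 1.56]
ft_force: [0.1, 0.2, 0.8]
width: 0.0434
grip_force: 62.4
```

Request:
apply_moves(
  motion=[
    [1, [0, 0, 0], 0],
    [1, [0, 0, 0], 0],
    [1, [0, 0, 0], 0],
    [1, [0, 0, 0], 0],
    [1, [0, 0, -0.01], 0],
  ],
)

```text
time: 30.5
ee_pos: [0.5763, -0.2735, 0.0478]
ee_rot: [-3.138, -0.001, 1.56]
ft_force: [0.2, -0.5, -0.8]
width: 0.0856
grip_force: 0.0
```

Request:
apply_moves(
  motion=[
    [1, [0, 0, -0.03], 0],
    [1, [0, 0, -0.05], 0],
    [1, [0, 0, -0.05], 0],
    [1, [0, 0, -0.05], 0],
    [1, [0, -0.03, 0], 0],
  ],
)

```text
time: 31.0
ee_pos: [0.557, -0.2733, 0.2402]
ee_rot: [3.121, 0.006, 1.564]
ft_force: [0.4, 0.3, 1.4]
width: 0.0856
grip_force: 0.0
```

Request:
apply_moves(
  motion=[
    [1, [0, -0.04, 0], 0],
    [1, [0, -0.04, 0], 0],
    [1, [0, -0.04, 0], 0],
    [1, [0, -0.03, 0], 0],
    [1, [0, 0, 0], 0],
  ],
)

```text
time: 31.5
ee_pos: [0.393, -0.2728, 0.2289]
ee_rot: [-3.137, 0.002, 1.556]
ft_force: [0.8, 0.1, -0.1]
width: 0.0853
grip_force: 0.0
```

Run:
```python
from h import *
c=arm.capture("scene"); x=c["pixels"][90:390,120:520]; a=cv2.resize(x,None,fx=1.5,fy=1.5,interpolation=cv2.INTER_CUBIC)[:300]
c=arm.capture("top"); x=c["pixels"][110:260,80:480]; b=cv2.resize(x,None,fx=1.5,fy=1.5,interpolation=cv2.INTER_CUBIC)
cv2.imwrite("pics/f.png",np.vstack([a,b]))
for l,z in (("jar",.055),("bottle",.05),("timer",.05),("box",.03),("beaker",.03)): 
  for r in arm.find_in(c,l): u,v,w,h=r["rect"]; print(l,r["conf"],at(c,u+w/2,v+h/2,z).round(3))
```

```text
jar 0.83 [0.574 0.003]
bottle 0.75 [ 0.647 -0.001]
timer 0.47 [ 0.574 -0.005]
box 0.96 [0.322 0.185]
box 0.75 [0.54  0.292]
box 0.62 [0.346 0.404]
box 0.49 [ 0.571 -0.268]
beaker 0.59 [0.749 0.183]
```

View pics/f.png

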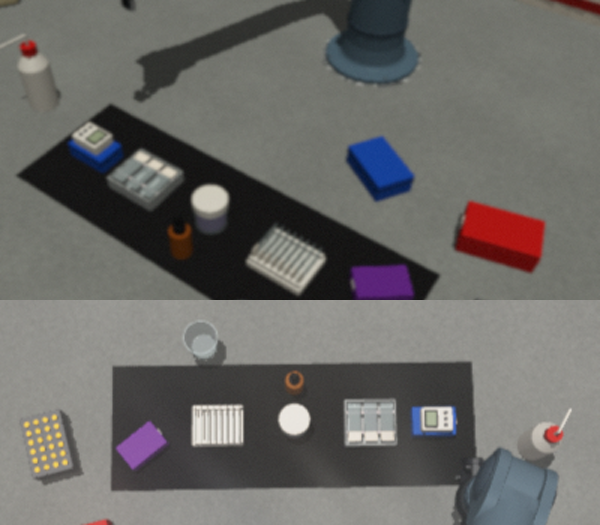

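```bash
python3 -c "
from plant import arm
print(arm.hand_in())"
```

```text
the job is handed in; nothing more can be done
None
```

The staining station is laid out and the job is handed in; the hand-in returned no verdict. In the last pictures the jar, bottle, box and timer stood where the task asks, and I saw no sign that the beaker, tip box or wash bottle had been moved.

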